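# Clear the fettling board for the next cast

### The job

Clear the plaster fettling board for the next cast: first pick every dark clay lump off it into the blue reclaim bin, then take the scraper block from its rest and, with it, wipe all the loose clay chips over the board's open edge into the green trough, never handling the chips with the fingers. Once the board is clear, stand the scraper upright in its rest again and stand the raw clay candlestick upright in the middle of the slab, leaving the mould, vase, cup and knife where they are.

Things in the scene. Friction and masses are not known exactly. Their poses are not given: they have to be found in the camera images.
- board: Fixed fettling board: white plaster slab, top 40 mm above the bench, from x = -125 to +100 mm and y = -140 to +140 mm in its frame. Wooden curbs 7 mm high, 6 mm thick, stand just outside these limits along both sides and the back (-x) edge; the +x edge is open, with the green trough beyond. Origin on the bench, x towards the trough, y along the open edge, z up.
- board_edge (a point): Middle of the slab's open edge, at the slab's top.
- trough (a point): Middle of the floor of the green chip trough fixed to the board: in the board's frame x = 100 to 185 mm, y = -140 to +140 mm, floor 6 mm above the bench, far wall 32 mm high, end walls 40 mm high.
- scraper: Scraper block, 250 g: steel foot plate 40 x 110 x 12 mm (x, y, z) with an upright orange grip on top, 24 mm thick in x, 70 mm long in y, from 12 to 62 mm height. Origin at the centre of the underside, z up. It wipes with its long side, moving along its x.
- rest: Fixed dark wooden scraper rest, 70 x 150 mm (x, y), top 20 mm above the bench with a rim 6 mm high and 6 mm wide all round (58 x 138 mm inside). Origin at the centre of the underside. The scraper stands in it upright, its long side along the rest's y, either way round.
- rest_top (a point): middle of the rest's top, where the scraper's underside centre belongs
- bin: Fixed blue reclaim bin, open box 160 x 160 x 80 mm high, walls and floor 5 mm. Origin at the centre of the underside.
- lump0: Dark lump of firm clay cut from a pouring spout, rounded block 40 x 30 x 34 mm (x, y, z), 70 g, on the slab at the start. Origin at the centre of the underside. May be absent.
- lump1: Dark lump of firm clay cut from a pouring spout, rounded block 40 x 30 x 34 mm (x, y, z), 70 g, on the slab at the start. Origin at the centre of the underside. May be absent.
- lump2: Dark lump of firm clay cut from a pouring spout, rounded block 40 x 30 x 34 mm (x, y, z), 70 g, on the slab at the start. Origin at the centre of the underside. May be absent.
- chip0: Loose flat clay chip, 24 x 18 x 9 mm (x, y, z), 12 g, lying on the slab at the start. Origin at the centre of the underside. May be absent.
- chip1: Loose flat clay chip, 24 x 18 x 9 mm (x, y, z), 12 g, lying on the slab at the start. Origin at the centre of the underside. May be absent.
- chip2: Loose flat clay chip, 24 x 18 x 9 mm (x, y, z), 12 g, lying on the slab at the start. Origin at the centre of the underside. May be absent.
- chip3: Loose flat clay chip, 24 x 18 x 9 mm (x, y, z), 12 g, lying on the slab at the start. Origin at the centre of the underside. May be absent.
- chip4: Loose flat clay chip, 24 x 18 x 9 mm (x, y, z), 12 g, lying on the slab at the start. Origin at the centre of the underside. May be absent.
- chip5: Loose flat clay chip, 24 x 18 x 9 mm (x, y, z), 12 g, lying on the slab at the start. Origin at the centre of the underside. May be absent.
- slab_mid (a point): Middle of the slab's top.
- cast: Raw clay candlestick, 200 g: round foot 84 mm wide and 14 mm high, round stem 28 mm wide from 14 to 80 mm height, topped by a disc 36 mm wide and 6 mm high. Stands on the bench at the start. Origin at the centre of the underside, z up.
- mould: Bystander: white plaster mould with a black band, 90 mm wide, 90 mm high. Origin at the centre of the underside.
- vase: Bystander: raw clay vase, 90 mm wide, 125 mm high. Origin at the centre of the underside.
- cup: Bystander: white cup, 76 mm wide, 80 mm high. Origin at the centre of the underside.
- knife: Bystander: spatula-shaped fettling knife, 200 mm, lying along its x. Origin in the middle, underside.

How it is judged:
On the way, in this order (a step that is already met when the one before it is completed fails the run):
1. every lump lies in the blue bin (x of lump0 in the frame of bin between -0.075 and 0.075 m and y of lump0 in the frame of bin between -0.075 and 0.075 m and z of each of lump0, lump1, lump2 in the frame of bin below 0.075 m and x of lump1 in the frame of bin between -0.075 and 0.075 m and y of lump1 in the frame of bin between -0.075 and 0.075 m and x of lump2 in the frame of bin between -0.075 and 0.075 m and y of lump2 in the frame of bin between -0.075 and 0.075 m), for 0.2 s.
2. every chip lies in the trough, with the scraper still held at the board and the candlestick not yet on it (x of chip0 in the frame of board between 0.09 and 0.195 m and y of chip0 in the frame of board between -0.142 and 0.142 m and z of each of chip0, chip1, chip2, chip3, chip4, chip5 in the frame of board below 0.034 m and x of chip1 in the frame of board between 0.09 and 0.195 m and y of chip1 in the frame of board between -0.142 and 0.142 m and x of chip2 in the frame of board between 0.09 and 0.195 m and y of chip2 in the frame of board between -0.142 and 0.142 m and x of chip3 in the frame of board between 0.09 and 0.195 m and y of chip3 in the frame of board between -0.142 and 0.142 m and x of chip4 in the frame of board between 0.09 and 0.195 m and y of chip4 in the frame of board between -0.142 and 0.142 m and x of chip5 in the frame of board between 0.09 and 0.195 m and y of chip5 in the frame of board between -0.142 and 0.142 m and contact force between scraper and the fingers above 1 N and x of scraper in the frame of board between -0.2 and 0.2 m and y of scraper in the frame of board between -0.2 and 0.2 m and not (z of cast in the frame of board above 0.03 m)), for 0.2 s.
At the end, for the whole second after the job is handed in: All lumps lie in the bin below its rim, all chips in the trough; the scraper stands upright in its rest (20 mm, 0.25 rad; tilt under 0.1 rad); the candlestick stands upright (0.1 rad) on the slab within 40 mm of its middle; scraper, chips and candlestick are at rest (all of step 1 and x of chip0 in the frame of board between 0.09 and 0.195 m and y of chip0 in the frame of board between -0.142 and 0.142 m and z of each of chip0, chip1, chip2, chip3, chip4, chip5 in the frame of board below 0.034 m and x of chip1 in the frame of board between 0.09 and 0.195 m and y of chip1 in the frame of board between -0.142 and 0.142 m and x of chip2 in the frame of board between 0.09 and 0.195 m and y of chip2 in the frame of board between -0.142 and 0.142 m and x of chip3 in the frame of board between 0.09 and 0.195 m and y of chip3 in the frame of board between -0.142 and 0.142 m and x of chip4 in the frame of board between 0.09 and 0.195 m and y of chip4 in the frame of board between -0.142 and 0.142 m and x of chip5 in the frame of board between 0.09 and 0.195 m and y of chip5 in the frame of board between -0.142 and 0.142 m and distance between scraper and rest_top below 0.02 m and angle between each of scraper, cast's own z axis and vertical below 0.1 rad and angle between the y axis of scraper and the y axis of rest, either way round below 0.25 rad and linear speed of scraper below 0.02 m/s and distance between cast and slab_mid below 0.04 m and linear speed of each of chip0, chip1, chip2, chip3, chip4, chip5, cast below 0.03 m/s); the robot touches nothing.
It fails at once if a chip was handled with the fingers instead of the scraper (contact force between any of chip0, chip1, chip2, chip3, chip4, chip5 and the fingers above 0.5 N).
It fails at once if a bystander (mould, vase, cup, knife) was moved more than 3 cm (distance of any of mould, vase, cup, knife from where it was at the start of the episode above 0.03 m).
It fails at once if the mould, vase or cup was tipped (angle between any of mould, vase, cup's own z axis and vertical above 0.5 rad).
Of lump0, lump1, lump2 only 2 to 3 are there at a start; the rules pass over those that are not, and their reading is None.
Of chip0, chip1, chip2, chip3, chip4, chip5 only 4 to 6 are there at a start; the rules pass over those that are not, and their reading is None.
At some moment in a run one of lump0, lump1, lump2 may be knocked a few centimetres aside while the robot is not near it.
Once in a run the grip may slacken for a moment while it holds something.
It also fails if it takes over 200 s, if anything falls off the work surface, if the arm or the gripper's body presses on something with over 40 N, if the wrist force passes 120 N, or if a joint passes its speed limit or range.

### The arm

A 6-joint arm with a two-finger parallel gripper is mounted at the origin on the work surface. World frame = base frame: x ahead of the robot, y to its left, z up, the work surface at z = 0. Lengths are in m, angles in rad, forces in N, time in s.
With the tool pointing down it reaches from about 0.35 to 0.925 m from the base axis. Payload 6.4 kg.
Tool frame: the origin (TCP) lies at the centre of the arm's flange, where the gripper is bolted on; the fingertips stand 173 mm ahead of it and the grasp point (between the pads) lies 155 mm ahead of it; z points along the fingers, y is the line along which they close (so a half turn about z gives the same grasp; the last joint's range is limited). The gripper opens to 85 mm and grips with 20 to 120 N. Pads are 22 mm wide; open, the fingers measure 114 mm over their backs; the gripper's body (76 mm by 85 mm) begins 54 mm behind the grasp point. The pads swing forward as they close: fully open they stand 13 mm farther back than shut.
Start: joints at [0.981, 0.245, 1.558, -0, 1.339, -0.174], TCP at [0.263, 0.595, 0.405] pointing down, gripper open.
Joint ranges: [-3.13, 3.13], [-1.02, 2.26], [0.13, 2.54], [-0.95, 4.09], [0.21, 2.88], [-2.74, 2.74]. Speed limits (rad/s): [2.57, 2.57, 3.14, 3.14, 3.14, 3.14].

### API

Orientations are given as a unit quaternion [w, x, y, z].
In Python, from bench import env gives the robot as it stands.
- The arm moves only by the tool drive_tool, never from a script. Its argument "rows" is a list of rows, each a list of 3 entries, a list of its own where there are three numbers: the closure, from -1 (fully open) to 1 (shut), then the shift along the world's x, y, z scaled (see below), then the turn about the world's z scaled (see below). A call has 1 to 10 rows; each row shifts and turns the commanded pose from where the row before left it; what a row does not reach is not made up. The controller multiplies each number of a shift by 25 mm and each number of a turn by 0.5 rad. A row lasts 1/8 s, in which the tool goes at most 62.5 mm and 10.7 degrees, less where a joint would pass 70% of its speed; a pose out of reach is approached as far as the arm can. A call with a number of a shift or a turn outside -1 to 1 is refused whole. A call with a gripper value outside its range is refused whole. The fingers move at their own pace and stop on an object; the grip force is fixed at half the most. Time passes only in rows, so rows that do not move let the fingers close. It gives the time, the measured TCP pose, the force, the opening and the grip force at its end, in the units of the state.
- env.state(): the state, without advancing time (a new reading comes with each control period).
- env.get_image(name): name is "scene" or "top"; returns the picture (420x560x3 uint8, red, green, blue); there is no depth.
- env.get_calibration(name): a dict with "camera_matrix" (3x3 intrinsics, pixels), "R" (3x3) and "t" (3): a world point X has camera coordinates R X + t. Camera axes: x right, y down, z forward; pixel columns grow to the right and rows downward; lengths in m; the calibration is good to about 2 mm. A picture is of the moment at which its call begins. get_calibration takes no time and is no camera call.
- env.job_done(): hands the job in; it is judged then, once.
The state is a dict: "clock": time; "qpos": joint angles; "dq": joint speeds; "joint_efforts": joint torques, N m; "ee_pos": TCP position; "eef_rot": TCP orientation; "contact_force": force on the tool from outside, world axes, zero at the start; "torque": the same for the moment, N m; "opening": opening from 0.0 (shut) to 1.0 (fully open); "grip_force": force on a finger pad.
Only numpy, scipy, OpenCV 4.12 (cv2) and the standard library are available. Lean on these libraries where they do the work, as an engineer would, in place of code of your own. Each camera call takes 0.05 s, during which the arm holds its last target. There are 200 camera calls.

## Working session

There is one attempt and no reset: what is moved stays moved. The work goes in short steps, Python scripts to look and compute and a tool call to move; the robot and the scene stay as the last step left them, time stands still between calls to the robot, and variables do not carry over. Pictures are saved under pics/ and viewed, at most 14 in all, crops included, and the job is handed in when it is done.

Besides the shell and the picture viewer there is one more tool, called after "Emit:" as name([rows], argument=value, ...), one row to a line, values as JSON. drive_tool: Moves the arm, as the interface text tells. Shifts and turns lie within -1 to 1; 1 stands for 25 mm of shift or 0.5 rad of turn. Its arguments: {"type":"object","properties":{"rows":{"type":"array","items":{"type":"array"}}},"required":["rows"]}

```bash
ls; mkdir -p pics; python3 - <<'E'
from bench import env
import cv2,numpy as np
for n in("top","scene"):
    cv2.imwrite(f"pics/{n}0.png",env.get_image(n)[:,:,::-1])
    c=env.get_calibration(n);R=np.array(c["R"]);print(n,np.round(c["camera_matrix"],1).tolist(),np.round(R,3).tolist(),(-R.T@np.array(c["t"])).round(3))
print(env.state())
E
```

```text
pics
top [[534.1, 0.0, 277.8], [0.0, 534.1, 214.1], [0.0, 0.0, 1.0]] [[0.015, -1.0, 0.012], [-0.983, -0.017, -0.185], [0.185, -0.009, -0.983]] [ 0.323 -0.006  1.436]
scene [[463.1, 0.0, 286.8], [0.0, 463.1, 209.8], [0.0, 0.0, 1.0]] [[-0.185, 0.983, -0.01], [0.671, 0.118, -0.732], [-0.718, -0.142, -0.681]] [1.735 0.207 1.153]
{'clock': 0.1, 'qpos': array([ 9.80879281e-01,  2.45743013e-01,  1.55887438e+00, -2.13425941e-05,
        1.33867393e+00, -1.74078985e-01]), 'dq': array([ 7.43413086e-04, -3.22511826e-04, -4.10852530e-03,  1.17655936e-03,
        2.41875836e-03, -9.86020539e-05]), 'joint_efforts': array([-7.10243348e-04, -4.30673432e+01, -3.27128041e+01, -1.60325303e-04,
        2.85512833e-03,  1.08365771e-05]), 'ee_pos': array([0.2624448 , 0.59444759, 0.40370057]), 'eef_rot': array([-3.06975617e-04,  2.06421712e-01,  9.78462751e-01, -7.91984892e-04]), 'contact_force': array([ 0.32389269, -0.53074529,  0.30193189]), 'torque': array([-0.04070617,  0.0048502 , -0.02935912]), 'grip_force': 0.0, 'opening': 0.998199765871425}
```

View pics/top0.png

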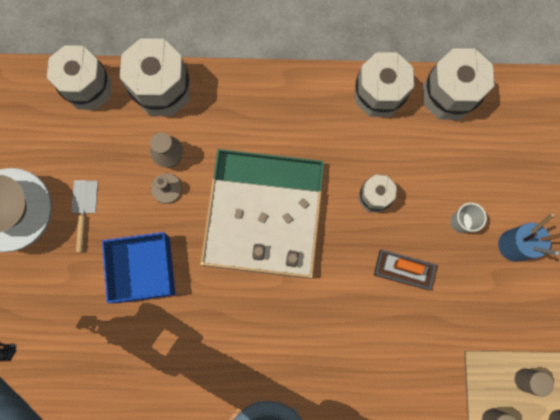

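View pics/scene0.png

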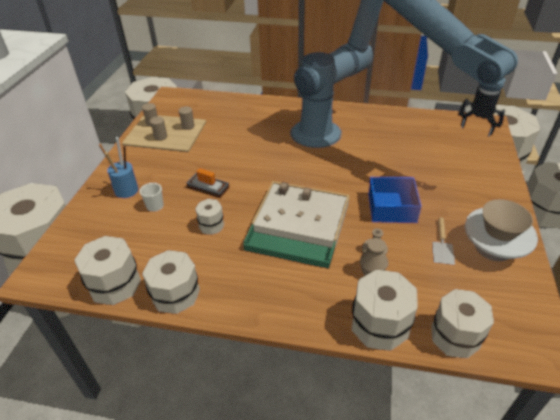

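Top view: board about (265,215), green trough above it (268,172), 2 lumps (259,251),(292,258), 4 chips (238,213),(263,217),(288,218),(304,203), bin (139,267), candlestick (166,188) next to the vase (166,150), rest with the scraper (405,268), mould (380,193).

```bash
cat > h.py <<'E'
from bench import env
import cv2,numpy as np
def grab(n): return env.get_image(n)
C={n:env.get_calibration(n) for n in("top","scene")}
def ray(n,uv,z):
    c=C[n];K=np.array(c["camera_matrix"]);R=np.array(c["R"]);t=np.array(c["t"])
    o=-R.T@t;d=R.T@np.linalg.inv(K)@np.array([uv[0],uv[1],1.]);return o+d*(z-o[2])/d[2]
def proj(n,X):
    c=C[n];p=np.array(c["camera_matrix"])@(np.array(c["R"])@np.array(X,float)+np.array(c["t"]));return p[:2]/p[2]
def blobs(mask,n,z,amin,box=None):
    m=mask.astype(np.uint8)
    if box: k=np.zeros_like(m);k[box[1]:box[3],box[0]:box[2]]=1;m=m*k
    out=[]
    for c in cv2.findContours(m,cv2.RETR_EXTERNAL,cv2.CHAIN_APPROX_NONE)[0]:
        a=cv2.countNonZero(cv2.drawContours(np.zeros_like(m),[c],-1,1,-1))
        if a<amin: continue
        q=np.array([ray(n,p,z)[:2] for p in c[:,0]],np.float32)
        (x,y),(w,h),an=cv2.minAreaRect(q*1000)
        M=cv2.moments(c);u=(M['m10']/max(M['m00'],1),M['m01']/max(M['m00'],1))
        out.append((round(a),np.round(u,1).tolist(),(round(x),round(y)),(round(w),round(h)),round(an)))
    return out
E
python3 - <<'E'
from h import *
im=cv2.imread("pics/top0.png");hsv=cv2.cvtColor(im,cv2.COLOR_BGR2HSV);H,S,V=cv2.split(hsv)
print("green",blobs((H>65)&(H<90)&(S>100),"top",.035,300))
print("blue",blobs((H>105)&(H<130)&(S>140),"top",.08,1500,(90,220,190,310)))
print("orange",blobs((H<12)&(S>200)&(V>180),"top",.082,30,(385,250,430,285)))
print("rest",blobs((V<75)|((S<90)&(V>80))|((H<12)&(S>200)&(V>180)),"top",.026,200,(360,240,450,300)))
print("slab",blobs((S<70)&(V>150),"top",.04,2000,(195,140,335,285)))
for p in[(238,213),(263,217),(288,218),(304,203),(259,251),(292,258),(270,230),(259,247),(385,262)]:print(p,hsv[p[1],p[0]],ray("top",p,.045).round(3))
a=cv2.resize(im[140:285,195:335],None,fx=4,fy=4,interpolation=cv2.INTER_CUBIC)
b=cv2.resize(im[120:220,140:200],None,fx=4,fy=4,interpolation=cv2.INTER_CUBIC)
o=np.zeros((600,800,3),np.uint8);o[:580,:560]=a;o[:400,560:800]=b
b=cv2.resize(im[240:295,370:440],None,fx=3.4,fy=3.4,interpolation=cv2.INTER_CUBIC);o[405:405+b.shape[0],560:560+b.shape[1]]=b
cv2.imwrite("pics/crop0.png",o)
E
```

```text
green []
blue [(4119, [137.8, 267.6], (437, 334), (159, 167), 9)]
orange []
rest [(820, [404.6, 270.1], (447, -357), (153, 70), 76)]
slab [(8766, [261.8, 227.0], (554, 25), (279, 225), 84)]
(238, 213) [ 15  71 154] [0.587 0.087 0.045]
(263, 217) [ 16  68 154] [0.577 0.021 0.045]
(288, 218) [ 16  70 149] [ 0.576 -0.045  0.045]
(304, 203) [ 16  72 152] [ 0.617 -0.087  0.045]
(259, 251) [ 17  68 154] [0.487 0.03  0.045]
(292, 258) [ 18  68 153] [ 0.47  -0.057  0.045]
(270, 230) [ 19  40 213] [0.543 0.002 0.045]
(259, 247) [ 17  63 134] [0.497 0.03  0.045]
(385, 262) [ 15  30 118] [ 0.463 -0.3    0.045]
```

View pics/crop0.png

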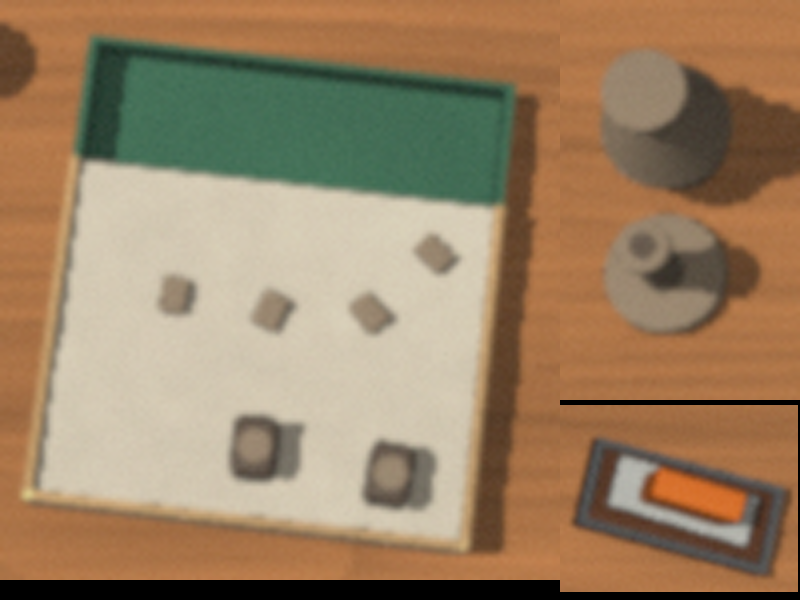

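Crop: lumps are aligned nearly with the world axes (long side up/down the image), 4 chips, scraper grip (700,495) in the rest, candlestick foot circle centred (665,273), vase top (645,90).

```bash
cat >> h.py <<'E'
B0=np.array([.566,.024]);BY=np.radians(-6)
def b2w(x,y): c,s=np.cos(BY),np.sin(BY);return B0+np.array([c*x-s*y,s*x+c*y])
def w2b(p): c,s=np.cos(BY),np.sin(BY);d=np.array(p[:2])-B0;return np.array([c*d[0]+s*d[1],-s*d[0]+c*d[1]])
def onslab(im):
    "dark blobs on the slab: raw hull (at z=.05) in world and board mm"
    hsv=cv2.cvtColor(im,cv2.COLOR_RGB2HSV);poly=np.array([proj("top",[*b2w(x,y),.04]) for x,y in((-.122,-.136),(-.122,.136),(.098,.136),(.098,-.136))],np.int32)
    k=np.zeros(im.shape[:2],np.uint8);cv2.fillPoly(k,[poly],1)
    m=(hsv[...,2]<180)&(k>0)
    return [(b,(w2b(np.array(b[2])/1000)*1000).round().tolist()) for b in blobs(m,"top",.047,10)]
E
python3 - <<'E'
from h import *
im=cv2.imread("pics/top0.png")[:,:,::-1].copy()
for b in onslab(im):print(b)
hsv=cv2.cvtColor(im,cv2.COLOR_RGB2HSV)
print("cam corners check")
for n,p in(("trough BL",(80,158)),("BR",(502,203)),("TL",(95,38)),("TR",(514,86))):
    w=ray("top",(195+p[0]/4,140+p[1]/4),.04);print(n,w.round(3),(w2b(w)*1000).round())
for n,p,z in(("lumpA",(254,446),.074),("lumpB",(390,473),.074)):print(n,ray("top",(195+p[0]/4-.4,140+p[1]/4-.4),z).round(4))
f=lambda p,q=(560,0,140,120,4):(q[2]+(p[0]-q[0])/q[4]-.4,q[3]+(p[1]-q[1])/q[4]-.4)
print("foot",ray("top",f((665,273)),.012),"disc",ray("top",f((645,244)),.086),"vasetop",ray("top",f((645,90)),.125),"belly",ray("top",f((676,135)),.03))
g=lambda p:f(p,(560,405,370,240,3.4))
print("grip",[ray("top",g(p),.082).round(4) for p in((655,467),(750,490),(742,522),(645,497))])
print("foot plate",[ray("top",g(p),.032).round(4) for p in((618,457),(608,505),(748,545),(760,495))])
E
```

```text
((290, [294.3, 258.6], (469, -62), (44, 47), 0), [-87.0, -96.0])
((19, [204.5, 257.5], (482, 170), (3, 42), 86), [-99.0, 136.0])
((286, [260.5, 251.7], (485, 24), (45, 47), 1), [-81.0, -8.0])
((81, [287.8, 218.0], (575, -44), (28, 21), 45), [16.0, -67.0])
((84, [262.9, 217.4], (576, 21), (23, 26), 64), [10.0, -2.0])
((19, [209.5, 223.0], (571, 160), (3, 46), 84), [-9.0, 136.0])
((81, [239.0, 213.7], (585, 86), (24, 24), 1), [12.0, 64.0])
((72, [303.9, 203.3], (617, -87), (27, 19), 45), [62.0, -105.0])
((157, [256.2, 184.1], (664, 15), (269, 7), 85), [98.0, 1.0])
cam corners check
trough BL [0.679 0.152 0.04 ] [ 99. 139.]
BR [ 0.653 -0.132  0.04 ] [ 102. -146.]
TL [0.763 0.145 0.04 ] [183. 141.]
TR [ 0.734 -0.14   0.04 ] [ 184. -145.]
lumpA [0.4831 0.0311 0.074 ]
lumpB [ 0.4673 -0.0561  0.074 ]
foot [0.65970533 0.28848632 0.012     ] disc [0.66130337 0.28716834 0.086     ] vasetop [0.75278427 0.28434663 0.125     ] belly [0.75226766 0.28250159 0.03      ]
grip [array([ 0.4709, -0.3244,  0.082 ]), array([ 0.4548, -0.3952,  0.082 ]), array([ 0.4309, -0.3884,  0.082 ]), array([ 0.4483, -0.3164,  0.082 ])]
foot plate [array([ 0.4836, -0.3076,  0.032 ]), array([ 0.4463, -0.299 ,  0.032 ]), array([ 0.4172, -0.4065,  0.032 ]), array([ 0.4559, -0.4172,  0.032 ])]
```

Emit:
drive_tool([
  [-1,[0.4,-1,0],0.08],
  [-1,[0.4,-1,0],0.08],
  [-1,[0.4,-1,0],0.08],
  [-1,[0.4,-1,0],0.08],
  [-1,[0.4,-1,0],0.08],
  [-1,[0.4,-1,0],0.08],
  [-1,[0.4,-1,0],0.08],
  [-1,[0.4,-1,0],0.08],
  [-1,[0.4,-1,0],0.08],
  [-1,[0.4,-1,0],0.04],
])

```text
clock: 1.35
ee_pos: [0.3626, 0.3437, 0.4043]
eef_rot: [-0.0, 0.017, 1.0, -0.0]
contact_force: [0.5, 0.4, -0.1]
opening: 1.004
grip_force: 0.0
```

Emit:
drive_tool([
  [-0.4,[0.4,-1,-0.2],0],
  [-0.4,[0.4,-1,-0.2],0],
  [-0.4,[0.4,-1,-0.2],0],
  [-0.4,[0.4,-1,-0.2],0],
  [-0.4,[0.4,-1,-0.2],0],
  [-0.4,[0.4,-1,-0.2],0],
  [-0.4,[0.4,-1,-0.2],0],
  [-0.4,[0.4,-1,-0.2],0],
  [-0.4,[0.4,-1,-0.2],0],
  [-0.4,[0.4,-1,-0.2],0],
])

```text
clock: 2.6
ee_pos: [0.4626, 0.0938, 0.3542]
eef_rot: [-0.0, 0.018, 1.0, 0.0]
contact_force: [0.2, -0.5, 0.1]
opening: 0.699
grip_force: 0.0
```

Emit:
drive_tool([
  [-0.4,[0.2,-0.6,-0.5],0],
  [-0.4,[0.2,-0.6,-0.5],0],
  [-0.4,[0.2,-0.6,-0.5],0],
  [-0.4,[0.2,-0.7,-0.5],0],
  [-0.4,[0,0,0],0],
  [-0.4,[0,0,0],0],
])

```text
clock: 3.35
ee_pos: [0.4827, 0.0322, 0.3048]
eef_rot: [0.0, 0.018, 1.0, 0.0]
contact_force: [-0.1, 0.2, -0.1]
opening: 0.7
grip_force: 0.0
```

Emit:
drive_tool([
  [-0.4,[0,0,-0.9],0],
  [-0.4,[0,0,-0.9],0],
  [-0.4,[0,0,-0.8],0],
  [-0.4,[0,0,-0.8],0],
  [1,[0,0,0],0],
  [1,[0,0,0],0],
  [1,[0,0,0],0],
  [1,[0,0,0],0],
])

```text
clock: 4.35
ee_pos: [0.4829, 0.0321, 0.2206]
eef_rot: [0.001, 0.018, 1.0, -0.0]
contact_force: [-0.4, 0.3, 2.1]
opening: 0.342
grip_force: 59.3
```

Emit:
drive_tool([
  [1,[0,0,0.5],0],
  [1,[0,0,1],0],
  [1,[0,0,1],0],
  [1,[0,0,1],0],
  [1,[0,0,1],0],
  [1,[0,0,0.5],0],
])

```text
clock: 5.1
ee_pos: [0.4827, 0.0321, 0.3468]
eef_rot: [0.001, 0.018, 1.0, -0.0]
contact_force: [-0.1, 0.2, -0.4]
opening: 0.341
grip_force: 59.1
```

Emit:
drive_tool([
  [1,[-0.3,1,0],0],
  [1,[-0.3,1,0],0],
  [1,[-0.3,1,0],0],
  [1,[-0.3,1,0],0],
  [1,[-0.3,1,0],0],
  [1,[-0.3,1,0],0],
  [1,[-0.3,1,0],0],
  [1,[-0.3,1,0],0],
  [1,[-0.3,1,0],0],
  [1,[-0.3,1,0],0],
])

```text
clock: 6.35
ee_pos: [0.407, 0.2828, 0.3444]
eef_rot: [-0.0, 0.018, 1.0, -0.0]
contact_force: [-0.4, -0.5, -0.9]
opening: 0.344
grip_force: 59.2
```

Emit:
drive_tool([
  [1,[-0.1,1,0],0],
  [1,[0,1,0],0],
  [1,[0,0,-0.9],0],
  [1,[0,0,-0.9],0],
  [1,[0,0,-0.9],0],
  [1,[0,0,-0.9],0],
  [1,[0,0,-0.5],0],
])

```text
clock: 7.22
ee_pos: [0.4045, 0.3318, 0.2407]
eef_rot: [-0.001, 0.018, 1.0, -0.001]
contact_force: [-0.0, 1.3, -1.0]
opening: 0.342
grip_force: 59.2
```

Emit:
drive_tool([
  [-0.3,[0,0,0],0],
  [-0.3,[0,0,0],0],
  [-0.3,[0,0,1],0],
  [-0.4,[0,0,1],0],
  [-0.4,[0,0,1],0],
  [-0.4,[0,0,1],0],
])

```text
clock: 7.98
ee_pos: [0.4052, 0.3322, 0.3444]
eef_rot: [0.001, 0.018, 1.0, 0.001]
contact_force: [-0.1, -0.5, 0.3]
opening: 0.698
grip_force: 0.0
```

```bash
python3 - <<'E'
from h import *
im=grab("top");cv2.imwrite("pics/top1.png",im[:,:,::-1])
for b in onslab(im):print(b)
E
```

```text
((253, [236.7, 259.9], (466, 91), (86, 30), 84), [-106.0, 56.0])
((18, [204.5, 257.0], (482, 170), (3, 42), 84), [-99.0, 136.0])
((283, [283.3, 247.8], (496, -34), (45, 45), 84), [-64.0, -65.0])
((12, [209.5, 223.0], (561, 161), (3, 27), 83), [-19.0, 136.0])
((78, [287.9, 218.2], (575, -45), (26, 21), 45), [16.0, -68.0])
((80, [262.9, 217.4], (576, 21), (22, 26), 61), [10.0, -2.0])
((79, [239.0, 213.7], (585, 85), (24, 21), 1), [13.0, 63.0])
((68, [304.0, 203.5], (615, -87), (25, 17), 45), [60.0, -105.0])
((150, [255.5, 184.0], (664, 15), (269, 7), 85), [98.0, 1.0])
```

View pics/top1.png

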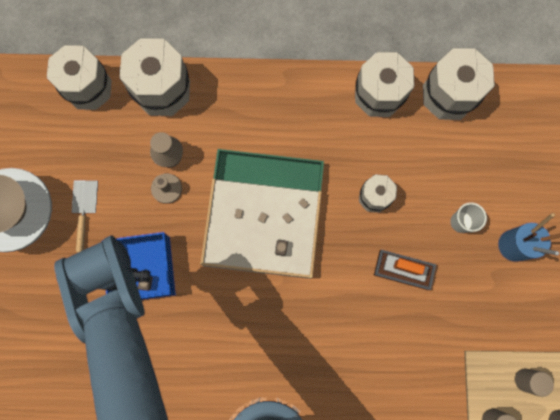

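The second lump was knocked to about px (281,247) → (0.494,-0.028); the chips are unchanged; the first lump is in the bin (seen beside the gripper, ~(145,283)).

Emit:
drive_tool([
  [-0.6,[0.2,-1,0],0],
  [-0.6,[0.2,-1,0],0],
  [-0.6,[0.2,-1,0],0],
  [-0.6,[0.2,-1,0],0],
  [-0.6,[0.25,-1,0],0],
  [-0.6,[0.25,-1,0],0],
  [-0.6,[0.25,-1,0],0],
  [-0.6,[0.25,-1,0],0],
  [-0.6,[0.25,-1,0],0],
  [-0.6,[0.25,-1,0],0],
])

```text
clock: 9.28
ee_pos: [0.4628, 0.0813, 0.3427]
eef_rot: [0.001, 0.018, 1.0, -0.0]
contact_force: [-0.6, -0.2, 0.9]
opening: 0.799
grip_force: 0.0
```

Emit:
drive_tool([
  [-0.6,[0.25,-1,0],0],
  [-0.6,[0.25,-1,-0.4],0],
  [-0.6,[0.25,-1,-0.4],0],
  [-0.6,[0.25,-1,-0.4],0],
  [-0.6,[0.25,-0.4,-0.4],0],
  [-0.6,[0,0,-0.9],0],
  [-0.6,[0,0,-0.9],0],
  [-0.6,[0,0,-0.8],0],
  [-0.6,[0,0,-0.8],0],
])

```text
clock: 10.4
ee_pos: [0.494, -0.0274, 0.2166]
eef_rot: [0.0, 0.018, 1.0, -0.0]
contact_force: [-0.1, -0.3, 0.1]
opening: 0.798
grip_force: 0.0
```

Emit:
drive_tool([
  [1,[0,0,0],0],
  [1,[0,0,0],0],
  [1,[0,0,0],0],
  [1,[0,0,0],0],
  [1,[0,0,0.5],0],
  [1,[0,0,1],0],
  [1,[0,0,1],0],
  [1,[0,0,1],0],
  [1,[0,0,1],0],
  [1,[0,0,0.5],0],
])

```text
clock: 11.65
ee_pos: [0.4939, -0.0279, 0.3442]
eef_rot: [0.001, 0.018, 1.0, -0.0]
contact_force: [0.6, -0.2, -1.6]
opening: 0.346
grip_force: 57.7
```

Emit:
drive_tool([
  [1,[-0.1,1,0],0],
  [1,[-0.1,1,0],0],
  [1,[-0.1,1,0],0],
  [1,[-0.1,1,0],0],
  [1,[-0.1,1,0],0],
  [1,[-0.1,1,0],0],
  [1,[-0.1,1,0],0],
  [1,[-0.1,1,0],0],
  [1,[-0.1,1,0],0],
  [1,[-0.1,1,0],0],
])

```text
clock: 12.9
ee_pos: [0.4684, 0.2229, 0.3418]
eef_rot: [-0.001, 0.018, 1.0, -0.0]
contact_force: [0.2, -0.3, -1.5]
opening: 0.347
grip_force: 57.7
```

Emit:
drive_tool([
  [1,[-0.1,1,0],0],
  [1,[-0.1,1,0],0],
  [1,[0,1,0],0],
  [1,[0,1,0],0],
  [1,[0,0.5,0],0],
  [1,[0,0,-0.9],0],
  [1,[0,0,-0.9],0],
  [1,[0,0,-0.9],0],
  [1,[0,0,-0.9],0],
  [1,[0,0,-0.4],0],
])

```text
clock: 14.15
ee_pos: [0.4633, 0.3341, 0.2406]
eef_rot: [-0.001, 0.018, 1.0, -0.001]
contact_force: [0.4, -0.7, -1.0]
opening: 0.348
grip_force: 57.7
```

Emit:
drive_tool([
  [1,[0,0,0],0],
  [-0.3,[0,0,0],0],
  [-0.3,[0,0,0],0],
  [-0.3,[0,0,1],0],
  [-0.6,[0,0,1],0],
  [-0.6,[0,0,1],0],
  [-0.6,[0,-0.5,1],0],
  [-0.6,[0,-1,0],0],
  [-0.6,[0,-1,0],0],
  [-0.6,[0,-1,0],0],
])

```text
clock: 15.4
ee_pos: [0.4638, 0.2464, 0.3432]
eef_rot: [0.001, 0.018, 1.0, 0.0]
contact_force: [0.1, -0.8, 0.4]
opening: 0.8
grip_force: 0.0
```

Emit:
drive_tool([
  [-0.6,[0,-1,0],0],
  [-0.6,[0,-1,0],0],
  [-0.6,[0,-1,0],0],
  [-0.6,[0,-1,0],0],
  [-0.6,[0,-1,0],0],
  [-0.6,[0,-1,0],0],
  [-0.6,[0,-1,0],0],
  [-0.6,[0,-1,0],0],
  [-0.6,[0,-1,0],0],
  [-0.6,[0,-1,0],0],
])

```text
clock: 16.65
ee_pos: [0.4638, -0.0037, 0.3431]
eef_rot: [0.001, 0.018, 1.0, -0.0]
contact_force: [-0.2, -0.1, 0.3]
opening: 0.799
grip_force: 0.0
```

Emit:
drive_tool([
  [-0.6,[0,-1,0],0],
  [-0.6,[0,-1,0],0],
  [-0.6,[0,-1,0],0],
  [-0.6,[0,-1,0],0],
  [-0.6,[0,-1,0],0],
  [-0.6,[0,-1,0],0],
  [-0.6,[0,-1,0],0],
])

```text
clock: 17.52
ee_pos: [0.4638, -0.1788, 0.3431]
eef_rot: [0.001, 0.018, 1.0, -0.0]
contact_force: [-0.3, 0.2, 0.3]
opening: 0.8
grip_force: 0.0
```

```bash
python3 - <<'E'
from h import *
im=grab("top");s=grab("scene")
for b in onslab(im):print(b)
a=cv2.resize(im[130:310,95:335],None,fx=3,fy=3)[:,:,::-1];cv2.imwrite("pics/c2.png",a)
E
```

```text
((18, [204.5, 257.0], (482, 170), (3, 42), 84), [-99.0, 136.0])
((12, [209.5, 223.0], (561, 161), (3, 27), 83), [-19.0, 136.0])
((73, [287.8, 218.2], (575, -44), (26, 21), 46), [16.0, -67.0])
((76, [263.0, 217.5], (576, 21), (22, 24), 64), [10.0, -2.0])
((75, [239.1, 213.7], (585, 85), (24, 21), 1), [13.0, 63.0])
((67, [304.0, 203.4], (615, -87), (25, 17), 45), [60.0, -105.0])
((147, [255.7, 184.0], (663, 15), (269, 4), 84), [97.0, 1.0])
```

View pics/c2.png

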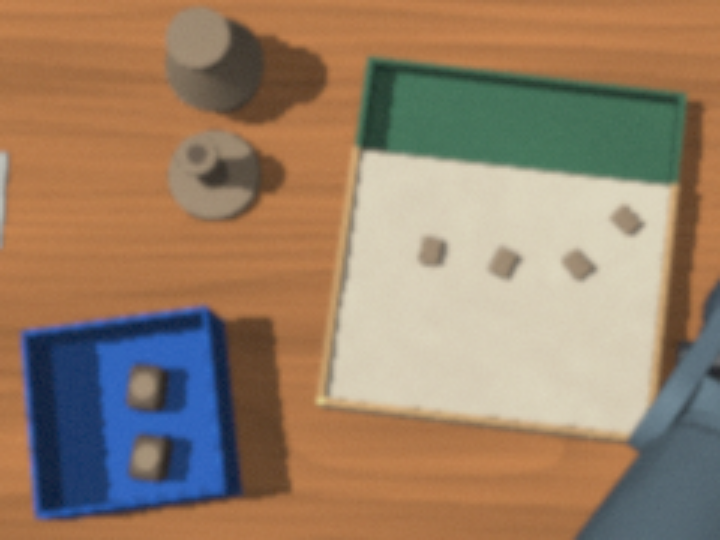

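Both lumps lie in the bin (crop (147,387),(151,458)); four chips remain on the slab. Now to the scraper.

Emit:
drive_tool([
  [-1,[-0.05,-0.7,0],-0.35],
  [-1,[-0.05,-0.7,0],-0.35],
  [-1,[-0.05,-0.7,0],-0.35],
  [-1,[-0.05,-0.7,0],-0.35],
  [-1,[-0.05,-0.7,0],-0.35],
  [-1,[-0.05,-0.7,0],-0.35],
  [-1,[-0.05,-0.7,0],-0.35],
  [-1,[-0.05,-0.7,0],-0.35],
  [-1,[-0.05,-0.7,0],-0.35],
  [-1,[-0.05,-0.8,0],-0.35],
])

```text
clock: 18.88
ee_pos: [0.4516, -0.3551, 0.3427]
eef_rot: [0.0, 0.78, 0.625, 0.0]
contact_force: [0.1, 0.6, 0.4]
opening: 1.001
grip_force: 0.0
```

Emit:
drive_tool([
  [-1,[0,0,-0.5],-0.06],
  [-1,[0,0,-0.5],0],
  [-1,[0,0,-0.5],0],
  [-1,[0,0,0],0],
])

```text
clock: 19.38
ee_pos: [0.451, -0.3544, 0.3028]
eef_rot: [-0.002, 0.788, 0.616, -0.0]
contact_force: [0.1, -1.0, -0.1]
opening: 1.003
grip_force: 0.0
```

Emit:
drive_tool([
  [-1,[0,-0.05,-0.9],0],
  [-1,[0,0,-0.9],0],
  [-1,[0,0,-0.9],0],
  [-1,[0,0,-0.9],0],
  [-1,[0,0,0],0],
  [1,[0,0,0],0],
  [1,[0,0,0],0],
  [1,[0,0,0],0],
  [1,[0,0,0],0],
  [1,[0,0,0],0],
])

```text
clock: 20.62
ee_pos: [0.4516, -0.3569, 0.2155]
eef_rot: [0.001, 0.788, 0.615, 0.0]
contact_force: [-0.2, 0.4, 5.5]
opening: 0.278
grip_force: 60.8
```

Emit:
drive_tool([
  [1,[0,0,0.5],0],
  [1,[0,0,1],0],
  [1,[0,0,1],0],
  [1,[0,0,1],0],
  [1,[0,0,1],0],
  [1,[0,0,0],0],
  [1,[0,0,0],0],
])

```text
clock: 21.5
ee_pos: [0.4509, -0.3562, 0.3259]
eef_rot: [-0.001, 0.788, 0.615, -0.0]
contact_force: [-0.8, 0.9, -2.0]
opening: 0.274
grip_force: 60.0
```

Emit:
drive_tool([
  [1,[0.1,1,0],0.03],
  [1,[0.1,1,0],0.03],
  [1,[0.1,1,0],0.03],
  [1,[0.1,1,0],0.03],
  [1,[0.1,1,0],0.03],
  [1,[0.1,1,0],0.03],
  [1,[0.15,1,0],0.03],
  [1,[0.15,1,0],0.03],
  [1,[0.15,1,0],0.03],
  [1,[0.15,1,0],0.01],
])

```text
clock: 22.75
ee_pos: [0.481, -0.1044, 0.3271]
eef_rot: [-0.0, 0.743, 0.67, 0.0]
contact_force: [0.5, -0.0, -1.5]
opening: 0.275
grip_force: 59.8
```

Emit:
drive_tool([
  [1,[0.15,1,0],0],
  [1,[0.15,1,0],0],
  [1,[0.15,1,0],0],
  [1,[0.15,1,0],0],
  [1,[0.15,1,0],0],
  [1,[0.2,1,0],0],
  [1,[0.2,0.7,0],0],
  [1,[0,0,0],0],
  [1,[0,0,0],0],
])

```text
clock: 23.88
ee_pos: [0.5099, 0.0608, 0.3271]
eef_rot: [0.0, 0.743, 0.669, -0.0]
contact_force: [-0.0, 0.5, -2.2]
opening: 0.272
grip_force: 59.8
```

Emit:
drive_tool([
  [1,[0,0,-0.9],0],
  [1,[0,0,-0.9],0],
  [1,[0,0,-0.9],0],
  [1,[0,0,-0.7],0],
  [1,[0,0,-0.1],0],
  [1,[0,0,0],0],
  [1,[0,0,0],0],
])

```text
clock: 24.75
ee_pos: [0.5105, 0.0608, 0.2407]
eef_rot: [0.001, 0.743, 0.669, 0.001]
contact_force: [0.3, 0.6, -2.6]
opening: 0.272
grip_force: 59.8
```

```bash
python3 - <<'E'
from h import *
cv2.imwrite("pics/s3.png",cv2.resize(grab("scene")[150:300,200:440],None,fx=3,fy=3)[:,:,::-1])
s=env.state();print(s["ee_pos"],s["contact_force"],s["torque"],w2b(s["ee_pos"]))
E
```

```text
[0.51048859 0.06083971 0.24064267] [-0.20868862  0.64120892 -1.64312288] [ 0.03870611 -0.02895417  0.05747269] [-0.05905811  0.03083538]
```

View pics/s3.png

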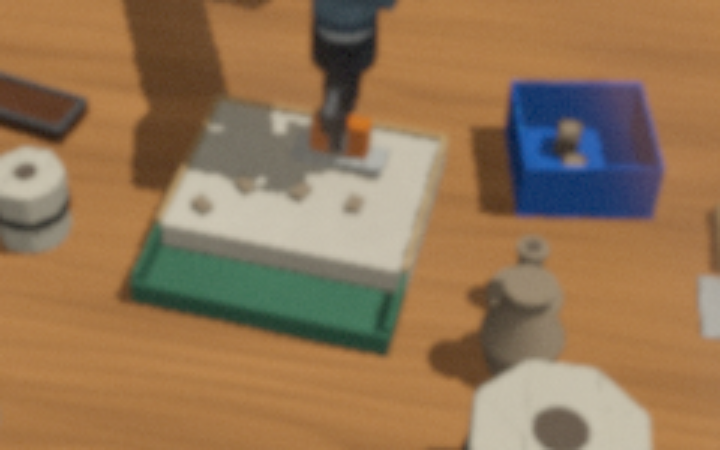

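The scraper is held level just above the slab at the back, chips in front of it are untouched ((355,203),(298,190) to be taken in this pass).

Emit:
drive_tool([
  [1,[0,0,-0.08],0],
  [1,[0,0,-0.07],0],
  [1,[0,0,0],0],
  [1,[0,0,0],0],
])

```text
clock: 25.3
ee_pos: [0.51, 0.0609, 0.2359]
eef_rot: [-0.0, 0.743, 0.669, -0.0]
contact_force: [0.2, 0.2, -2.8]
opening: 0.275
grip_force: 59.8
```

Emit:
drive_tool([
  [1,[0.2,-0.02,0],0],
  [1,[0.4,-0.04,0],0],
  [1,[0.4,-0.04,0],0],
  [1,[0.4,-0.04,0],0],
  [1,[0.4,-0.04,0],0],
  [1,[0.4,-0.04,0],0],
  [1,[0.4,-0.04,0],0],
])

```text
clock: 26.18
ee_pos: [0.5757, 0.0543, 0.2358]
eef_rot: [-0.0, 0.743, 0.669, -0.0]
contact_force: [0.6, 1.3, -1.6]
opening: 0.27
grip_force: 59.8
```

Emit:
drive_tool([
  [1,[0.4,-0.04,0],0],
  [1,[0.4,-0.04,0],0],
  [1,[0.4,-0.04,0],0],
  [1,[0.4,-0.04,0],0],
  [1,[0.4,-0.04,0],0],
  [1,[0.4,-0.04,0],0],
  [1,[0.4,-0.04,0],0],
  [1,[0.4,-0.04,0],0],
  [1,[0.4,-0.04,0],0],
  [1,[0,0,0],0],
])

```text
clock: 27.42
ee_pos: [0.6657, 0.0452, 0.2361]
eef_rot: [0.0, 0.743, 0.669, 0.0]
contact_force: [-0.8, 0.7, -1.7]
opening: 0.27
grip_force: 59.8
```

```bash
python3 - <<'E'
from h import *
cv2.imwrite("pics/s4.png",cv2.resize(grab("scene")[150:300,200:440],None,fx=3,fy=3)[:,:,::-1])
s=env.state();print(s["ee_pos"],s["contact_force"],w2b(s["ee_pos"]))
E
```

```text
[0.6652825  0.04535281 0.23586618] [-0.14497228 -0.72209048 -1.82634918] [0.09650665 0.03161368]
```

View pics/s4.png

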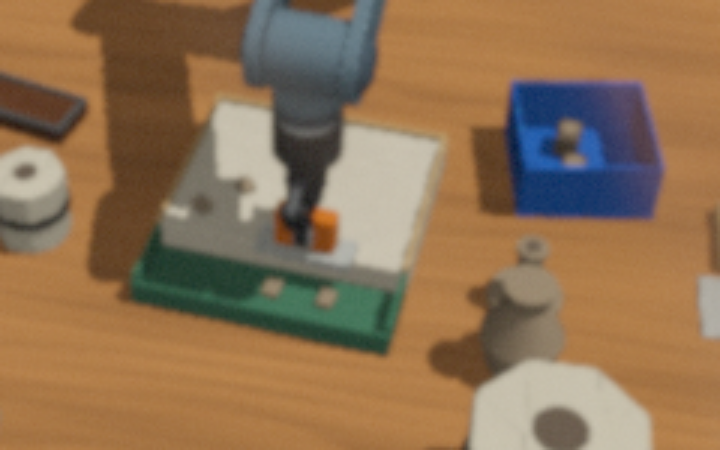

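Two chips now lie in the trough ((272,287),(326,297)); the other two are still on the slab ((200,203),(245,184)).

Emit:
drive_tool([
  [1,[0,0,0.8],0],
  [1,[0,0,0.8],0],
  [1,[-0.8,-0.4,0],0],
  [1,[-0.8,-0.4,0],0],
  [1,[-0.8,-0.5,0],0],
  [1,[-0.8,-0.5,0],0],
  [1,[-0.8,-0.5,0],0],
  [1,[-0.8,-0.5,0],0],
  [1,[-0.8,-0.5,0],0],
  [1,[-0.9,-0.5,0],0],
])

```text
clock: 28.72
ee_pos: [0.5023, -0.0501, 0.2781]
eef_rot: [0.001, 0.743, 0.669, 0.001]
contact_force: [-0.1, -0.0, -1.7]
opening: 0.277
grip_force: 59.9
```

Emit:
drive_tool([
  [1,[0,0,0],0],
  [1,[0,0,-0.8],0],
  [1,[0,0,-0.8],0],
  [1,[0,0,0],0],
  [1,[0,0,0],0],
])

```text
clock: 29.35
ee_pos: [0.5032, -0.0495, 0.237]
eef_rot: [0.001, 0.743, 0.669, 0.0]
contact_force: [0.1, -0.4, -2.1]
opening: 0.271
grip_force: 58.7
```

```bash
python3 - <<'E'
from h import *
s=env.state();print(s["ee_pos"],s["contact_force"],w2b(s["ee_pos"]))
for b in onslab(grab("top")):print(b)
E
```

```text
[ 0.50322347 -0.04951895  0.23701316] [ 0.10435051 -0.41366701 -2.07307561] [-0.05474781 -0.07967814]
((18, [204.5, 257.0], (482, 170), (3, 42), 84), [-99.0, 136.0])
((12, [209.5, 223.0], (561, 161), (3, 27), 83), [-19.0, 136.0])
((3244, [284.5, 240.2], (527, -32), (150, 178), 84), [-33.0, -60.0])
((65, [303.9, 203.4], (615, -87), (25, 17), 45), [60.0, -105.0])
((139, [254.4, 183.8], (663, 15), (269, 4), 84), [97.0, 1.0])
```

Emit:
drive_tool([
  [1,[0.2,-0.02,0],0],
  [1,[0.4,-0.04,0],0],
  [1,[0.4,-0.04,0],0],
  [1,[0.4,-0.04,0],0],
  [1,[0.4,-0.04,0],0],
  [1,[0.4,-0.04,0],0],
  [1,[0.4,-0.04,0],0],
  [1,[0.4,-0.04,0],0],
])

```text
clock: 30.4
ee_pos: [0.5782, -0.0572, 0.2359]
eef_rot: [-0.0, 0.743, 0.669, -0.0]
contact_force: [-0.4, 0.2, -2.1]
opening: 0.274
grip_force: 58.8
```

Emit:
drive_tool([
  [1,[0.4,-0.04,0],0],
  [1,[0.4,-0.04,0],0],
  [1,[0.4,-0.04,0],0],
  [1,[0.4,-0.04,0],0],
  [1,[0.4,-0.04,0],0],
  [1,[0.4,-0.04,0],0],
  [1,[0.4,-0.04,0],0],
  [1,[0.3,-0.04,0],0],
  [1,[0,0,0],0],
  [1,[0,0,0],0],
])

```text
clock: 31.65
ee_pos: [0.6549, -0.0651, 0.2358]
eef_rot: [-0.0, 0.743, 0.669, -0.0]
contact_force: [-0.7, 0.5, -3.0]
opening: 0.272
grip_force: 58.8
```

```bash
python3 - <<'E'
from h import *
cv2.imwrite("pics/s5.png",cv2.resize(grab("scene")[150:300,200:440],None,fx=3,fy=3)[:,:,::-1])
s=env.state();print(s["ee_pos"],s["contact_force"],w2b(s["ee_pos"]))
for b in onslab(grab("top")):print(b)
E
```

```text
[ 0.6547917  -0.06504522  0.23578187] [-1.13651392  0.73619221 -1.68476704] [ 0.09761305 -0.07927616]
((17, [0.0, 0.0], (482, 170), (2, 42), 84), [-99.0, 136.0])
((10, [0.0, 0.0], (562, 161), (2, 24), 83), [-18.0, 136.0])
((4613, [279.1, 228.8], (555, 26), (270, 222), 84), [-11.0, 1.0])
```

View pics/s5.png

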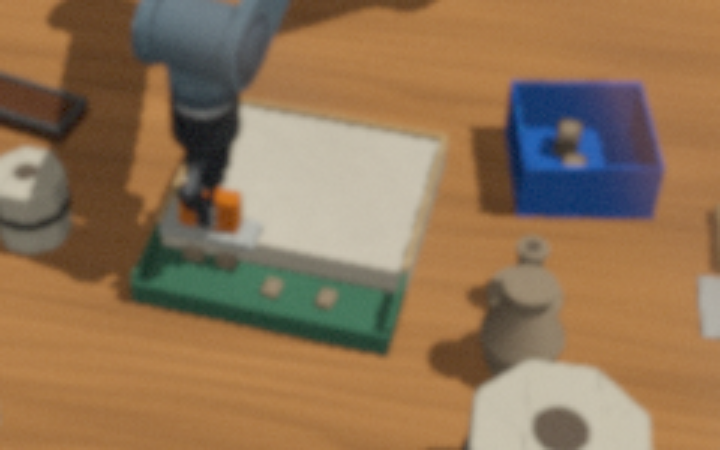

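The last two chips seem to be off the edge at (195,255),(228,262), partly hidden by the scraper; I lift and draw it back over the board to check.

Emit:
drive_tool([
  [1,[0,0,0.8],0],
  [1,[-0.5,0.5,0.8],0],
  [1,[-0.8,0.8,0.5],0],
  [1,[-0.8,0.8,0],0],
  [1,[-0.8,0.8,0],0],
  [1,[-0.8,0.8,0],0],
  [1,[-0.8,0.8,0],0],
  [1,[0,0,0],0],
])

```text
clock: 32.75
ee_pos: [0.5416, 0.0485, 0.2897]
eef_rot: [0.0, 0.743, 0.67, 0.0]
contact_force: [-0.2, -0.5, -2.4]
opening: 0.272
grip_force: 59.3
```

```bash
python3 - <<'E'
from h import *
t=grab("top");s=grab("scene")
a=cv2.resize(s[210:275,235:345],None,fx=5,fy=5,interpolation=cv2.INTER_CUBIC)
b=cv2.resize(t[140:215,200:335],None,fx=3.4,fy=3.4,interpolation=cv2.INTER_CUBIC)
o=np.zeros((600,560,3),np.uint8);o[:325,:550]=a;o[330:330+b.shape[0],:b.shape[1]]=b
cv2.imwrite("pics/c6.png",o[:,:,::-1])
E
```

```text
(no output)
```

View pics/c6.png

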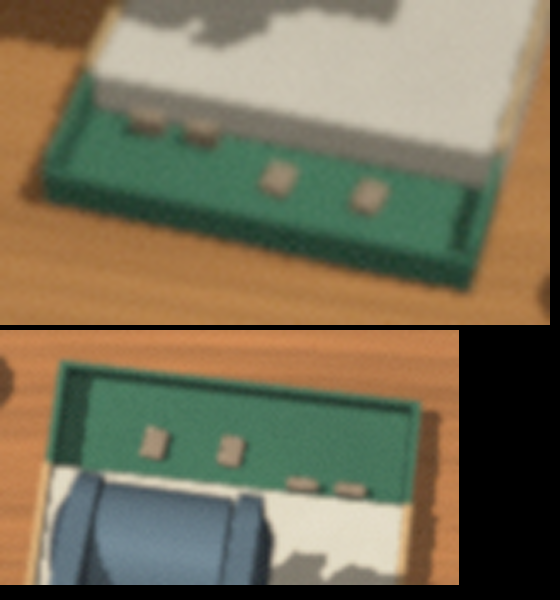

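All four chips lie in the trough (two flat at (280,178),(368,195), two against the slab's side at (148,122),(200,133), at floor level). Now I return the scraper.

Emit:
drive_tool([
  [1,[0,0,0.6],0],
  [1,[-0.2,-0.8,0.6],-0.03],
  [1,[-0.2,-1,0],-0.03],
  [1,[-0.2,-1,0],-0.03],
  [1,[-0.2,-1,0],-0.03],
  [1,[-0.2,-1,0],-0.03],
  [1,[-0.2,-1,0],-0.03],
  [1,[-0.2,-1,0],-0.03],
  [1,[-0.2,-1,0],-0.03],
  [1,[-0.2,-1,0],-0.03],
])

```text
clock: 34.1
ee_pos: [0.4978, -0.1744, 0.32]
eef_rot: [0.001, 0.787, 0.617, 0.0]
contact_force: [0.4, -0.3, -1.6]
opening: 0.274
grip_force: 59.3
```

Emit:
drive_tool([
  [1,[-0.2,-1,0],-0.01],
  [1,[-0.2,-1,0],0],
  [1,[-0.3,-1,0],0],
  [1,[-0.3,-1,0],0],
  [1,[-0.3,-1,0],0],
  [1,[-0.3,-1,0],0],
  [1,[-0.3,-1,0],0],
  [1,[0,-0.4,0],0],
  [1,[0,0,0],0],
])

```text
clock: 35.22
ee_pos: [0.4502, -0.3583, 0.3191]
eef_rot: [0.0, 0.789, 0.615, 0.0]
contact_force: [-0.0, 0.1, -2.2]
opening: 0.276
grip_force: 59.3
```

Emit:
drive_tool([
  [1,[0,0,-0.8],0],
  [1,[0,0,-0.8],0],
  [1,[0,0,-0.8],0],
  [1,[0,0,-0.8],0],
  [1,[0,0,-0.5],0],
  [1,[0,0,-0.3],0],
  [1,[0,0,0],0],
  [1,[0,0,0],0],
])

```text
clock: 36.22
ee_pos: [0.4503, -0.3579, 0.2192]
eef_rot: [0.001, 0.788, 0.615, 0.0]
contact_force: [-0.7, -0.8, -1.6]
opening: 0.274
grip_force: 59.4
```

Emit:
drive_tool([
  [1,[0,0,-0.08],0],
  [1,[0,0,-0.06],0],
  [1,[0,0,0],0],
  [1,[0,0,0],0],
])

```text
clock: 36.72
ee_pos: [0.4502, -0.3578, 0.2153]
eef_rot: [0.0, 0.788, 0.615, 0.0]
contact_force: [-0.2, 0.8, -0.0]
opening: 0.274
grip_force: 59.6
```

Emit:
drive_tool([
  [0,[0,0,0],0],
  [-0.5,[0,0,0],0],
  [-1,[0,0,0],0],
  [-1,[0,0,0],0],
  [-1,[0,0,0.6],0],
  [-1,[0,0,0.9],0],
  [-1,[0,0,1],0],
  [-1,[0,0,1],0],
  [-1,[0,0,1],0],
  [-1,[0,0,1],0],
])

```text
clock: 37.98
ee_pos: [0.45, -0.3575, 0.3545]
eef_rot: [0.001, 0.788, 0.615, 0.0]
contact_force: [-0.1, -0.7, -0.2]
opening: 1.003
grip_force: 0.0
```

Emit:
drive_tool([
  [-1,[0.3,1,0],0.3],
  [-1,[0.3,1,0],0.3],
  [-1,[0.3,1,0],0.3],
  [-1,[0.3,1,0],0.3],
  [-1,[0.3,1,0],0.3],
  [-1,[0.3,1,0],0.3],
  [-1,[0.3,1,0],0.3],
  [-1,[0.3,1,0],0.3],
  [-1,[0.3,1,0],0.3],
  [-1,[0.3,1,0],0.3],
])

```text
clock: 39.22
ee_pos: [0.5252, -0.1068, 0.3537]
eef_rot: [0.001, 0.155, 0.988, -0.0]
contact_force: [0.1, -0.3, 0.4]
opening: 1.002
grip_force: 0.0
```

Emit:
drive_tool([
  [-1,[0.3,1,0],0.3],
  [-1,[0.3,1,0],0.3],
  [-1,[0.3,1,0],0.03],
  [-1,[0.3,1,0],0],
  [-1,[0.3,1,0],0],
  [-1,[0.3,1,0],0],
  [-1,[0.3,1,0],0],
  [-1,[0.3,1,0],0],
  [-1,[0.3,1,0],0],
  [-1,[0.3,1,0],0],
])

```text
clock: 40.48
ee_pos: [0.6002, 0.1433, 0.3537]
eef_rot: [0.001, 0.0, 1.0, 0.0]
contact_force: [-0.0, -0.2, -0.3]
opening: 0.997
grip_force: 0.0
```

```bash
python3 - <<'E'
from h import *
t=grab("top");s=grab("scene")
a=cv2.resize(s[160:205,175:240],None,fx=5,fy=5,interpolation=cv2.INTER_CUBIC)
b=cv2.resize(t[235:300,365:445],None,fx=4,fy=4,interpolation=cv2.INTER_CUBIC)
c=cv2.resize(t[110:220,130:330],None,fx=3,fy=3,interpolation=cv2.INTER_CUBIC)
o=np.zeros((600,700,3),np.uint8);o[:225,:325]=a;o[:260,340:660]=b;o[265:595,:600]=c
cv2.imwrite("pics/c7.png",o[:,:,::-1])
E
```

```text
(no output)
```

View pics/c7.png

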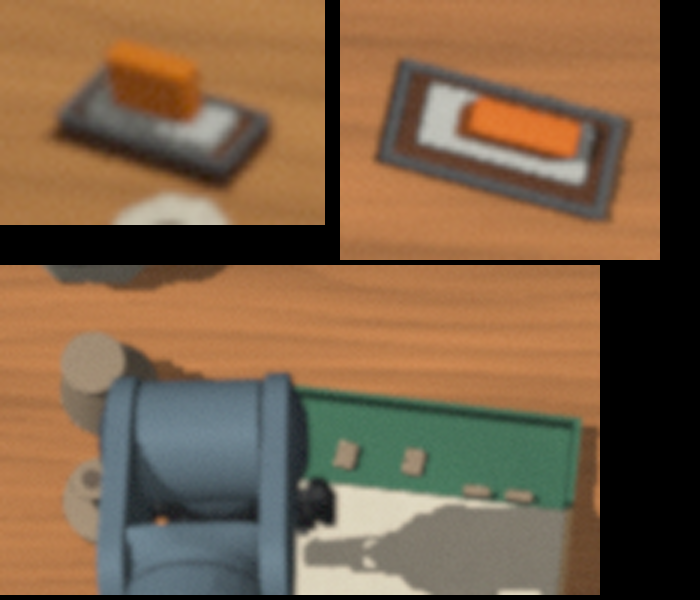

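The scraper stands upright in its rest again. Now the candlestick.

Emit:
drive_tool([
  [-1,[0.4,1,0],0],
  [-1,[0.4,1,0],0],
  [-1,[0.4,1,0],0],
  [-1,[0.4,1,0],0],
  [-1,[0.4,1,0],0],
  [-1,[0.4,0.8,0],0],
  [-1,[0,0,0],0],
  [-1,[0,0,0],0],
])

```text
clock: 41.58
ee_pos: [0.6599, 0.2864, 0.3527]
eef_rot: [-0.0, 0.001, 1.0, -0.0]
contact_force: [-0.7, -0.6, 0.1]
opening: 1.0
grip_force: 0.0
```

Emit:
drive_tool([
  [-1,[0,0,-0.8],0],
  [-1,[0,0,-0.8],0],
  [-1,[0,0,-0.8],0],
  [-1,[0,0,-0.8],0],
  [-1,[0,0,-0.8],0],
  [-1,[0,0,-0.8],0],
  [-1,[0,0,-0.5],0],
  [-1,[0,0,-0.4],0],
  [-1,[0,0,0],0],
])

```text
clock: 42.7
ee_pos: [0.6599, 0.2873, 0.2091]
eef_rot: [-0.001, 0.0, 1.0, -0.0]
contact_force: [-0.3, 0.7, 0.2]
opening: 1.003
grip_force: 0.0
```

Emit:
drive_tool([
  [0,[0,0,0],0],
  [0,[0,0,0],0],
  [1,[0,0,0],0],
  [1,[0,0,0],0],
  [1,[0,0,0],0],
  [1,[0,0,0],0],
  [1,[0,0,0],0],
])

```text
clock: 43.58
ee_pos: [0.6603, 0.2877, 0.2106]
eef_rot: [0.001, 0.0, 1.0, 0.0]
contact_force: [0.2, 3.2, 4.6]
opening: 0.352
grip_force: 57.2
```

Emit:
drive_tool([
  [1,[0,0,0.5],0],
  [1,[0,0,0.8],0],
  [1,[0,0,0.9],0],
  [1,[0,0,0.9],0],
  [1,[0,0,0.9],0],
  [1,[0,0,0],0],
])

```text
clock: 44.32
ee_pos: [0.6608, 0.2876, 0.3137]
eef_rot: [0.003, 0.0, 1.0, 0.001]
contact_force: [-0.1, -0.3, -2.3]
opening: 0.352
grip_force: 57.8
```

Emit:
drive_tool([
  [1,[-0.4,-1,0],0],
  [1,[-0.4,-1,0],0],
  [1,[-0.4,-1,0],0],
  [1,[-0.4,-1,0],0],
  [1,[-0.4,-1,0],0],
  [1,[-0.4,-1,0],0],
  [1,[-0.4,-1,0],0],
  [1,[-0.4,-1,0],0],
  [1,[-0.4,-1,0],0],
  [1,[-0.4,-1,0],0],
])

```text
clock: 45.58
ee_pos: [0.5593, 0.0367, 0.309]
eef_rot: [-0.001, 0.0, 1.0, 0.0]
contact_force: [0.2, 0.3, -1.1]
opening: 0.35
grip_force: 58.1
```

Emit:
drive_tool([
  [1,[-0.2,-0.5,0],0],
  [1,[0,0,0],0],
  [1,[0,0,-0.8],0],
  [1,[0,0,-0.8],0],
  [1,[0,0,-0.4],0],
  [1,[0,0,0],0],
  [1,[0,0,0],0],
])

```text
clock: 46.45
ee_pos: [0.5555, 0.025, 0.2607]
eef_rot: [0.001, 0.0, 1.0, -0.0]
contact_force: [1.1, 0.9, -2.1]
opening: 0.349
grip_force: 57.8
```

```bash
python3 - <<'E'
from h import *
s=env.state();print(s["ee_pos"],s["contact_force"],s["opening"])
cv2.imwrite("pics/s8.png",cv2.resize(grab("scene")[130:300,180:440],None,fx=3,fy=3)[:,:,::-1])
E
```

```text
[0.55550684 0.02504975 0.26074978] [ 1.10822418  0.89582652 -2.06643628] 0.34888620251649166
```

View pics/s8.png

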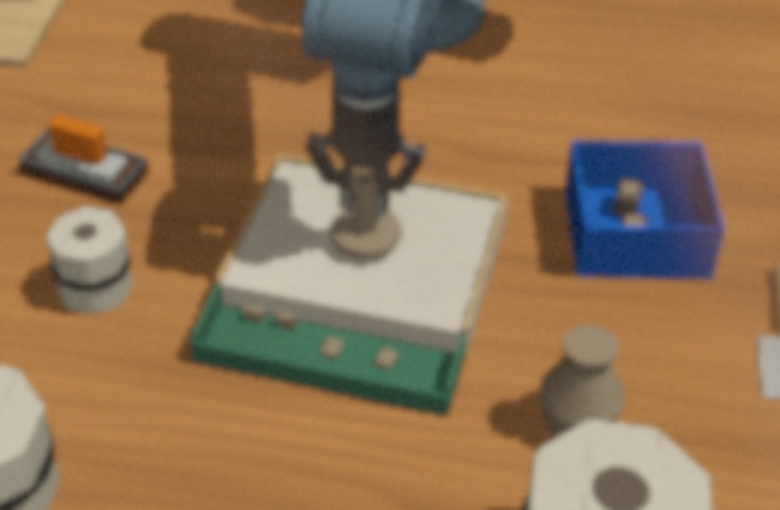

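The candlestick is held upright over the slab's middle, the scraper stands in the rest, and the lumps and chips are where they should be. Lower gently.

Emit:
drive_tool([
  [1,[0,0,-0.16],0],
  [1,[0,0,-0.12],0],
  [1,[0,0,0],0],
  [1,[0,0,0],0],
])

```text
clock: 47.0
ee_pos: [0.5551, 0.0249, 0.2529]
eef_rot: [-0.0, 0.0, 1.0, -0.0]
contact_force: [-0.3, 0.4, -2.1]
opening: 0.344
grip_force: 57.8
```

Emit:
drive_tool([
  [1,[0,0,-0.08],0],
  [1,[0,0,0],0],
  [1,[0,0,0],0],
])

```text
clock: 47.38
ee_pos: [0.555, 0.0249, 0.2509]
eef_rot: [-0.0, 0.0, 1.0, -0.0]
contact_force: [0.1, -0.3, -0.7]
opening: 0.353
grip_force: 57.8
```

Contact is just made; release, and rise straight up once the fingers are fully open.

Emit:
drive_tool([
  [1,[0,0,-0.03],0],
  [0,[0,0,0],0],
  [-0.5,[0,0,0],0],
  [-1,[0,0,0],0],
  [-1,[0,0,0],0],
  [-1,[0,0,0.5],0],
  [-1,[0,0,0.8],0],
  [-1,[0,0,1],0],
  [-1,[0,0,1],0],
  [-1,[0,0,1],0],
])

```text
clock: 48.62
ee_pos: [0.555, 0.0249, 0.3595]
eef_rot: [0.001, 0.0, 1.0, -0.0]
contact_force: [-0.3, -0.0, 0.3]
opening: 0.998
grip_force: 0.0
```

Emit:
drive_tool([
  [-1,[-0.5,1,0.5],0],
  [-1,[-0.5,1,0],0],
  [-1,[-0.5,1,0],0],
  [-1,[-0.5,1,0],0],
  [-1,[-0.5,1,0],0],
  [-1,[-0.5,1,0],0],
  [-1,[0,1,0],0],
  [-1,[0,1,0],0],
  [-1,[0,1,0],0],
  [-1,[0,0,0],0],
])

```text
clock: 49.88
ee_pos: [0.4799, 0.2509, 0.371]
eef_rot: [0.001, -0.001, 1.0, 0.0]
contact_force: [-0.5, -1.1, 0.0]
opening: 1.0
grip_force: 0.0
```

```bash
python3 - <<'E'
from h import *
t=grab("top");s=grab("scene")
o=np.zeros((600,800,3),np.uint8)
o[:270,:540]=cv2.resize(s[140:275,180:450],None,fx=2,fy=2);o[275:595,:800]=cv2.resize(t[140:300,60:460],None,fx=2,fy=2)
cv2.imwrite("pics/c9.png",o[:,:,::-1])
E
```

```text
(no output)
```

View pics/c9.png

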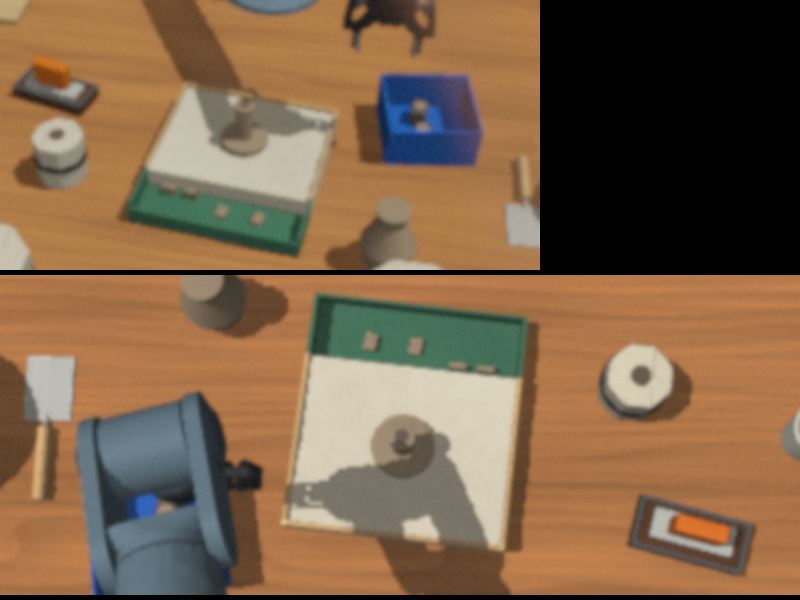

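Everything is in place: the candlestick stands upright in the middle (top crop (403,446)), the scraper in its rest, chips in the trough, lumps in the bin, and the robot clear.

```bash
python3 -c "
from bench import env
print(env.job_done())"
```

```text
the job is handed in; nothing more can be done
None
```

I handed the job in at about 50 s of the 200 s allowed, but the hand-in returned no verdict; in the last pictures both lumps are in the bin, all four chips in the trough, the scraper upright in its rest, the candlestick upright mid-slab and the vase, mould and knife apparently unmoved (the cup, barely in those crops, was never approached).

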